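# Close up the prep containers with their own lids

### The arm

A 6-joint arm with a two-finger parallel gripper is mounted at the origin on the work surface. World frame = base frame: x ahead of the robot, y to its left, z up, the work surface at z = 0. Lengths are in m, angles in rad, forces in N, time in s.
With the tool pointing down it reaches from about 0.3 to 0.775 m from the base axis. Payload 14.6 kg.
Tool frame: the origin (TCP) lies midway between the tips of the shut fingers; the grasp point (between the pads) lies 19 mm behind it (ctrl.pinch_z is the distance from the TCP to the grasp point, in m); z points along the fingers, y is the line along which they close (so a half turn about z gives the same grasp; the last joint's range is limited). The gripper opens to 94 mm and grips with 3 to 60 N. Pads are 16 mm wide; open, the fingers measure 119 mm over their backs; the gripper's body (75 mm by 177 mm) begins 78 mm behind the grasp point.
Start: joints at [-1.39, 0.3, 1.521, -0, 1.321, -0.067], TCP at [0.135, -0.533, 0.205] pointing down, gripper open.
Joint ranges: [-3.03, 3.03], [-0.79, 2.21], [0.23, 2.52], [-1.04, 4.18], [0, 3.07], [-2.55, 2.55]. Speed limits (rad/s): [2.22, 2.22, 2.57, 3.14, 3.14, 3.14].

### API

Orientations are given as [roll, pitch, yaw] about the fixed x, y, z axes, in that order (R = Rz(yaw) Ry(pitch) Rx(roll)).
In Python, from station import ctrl gives the robot as it stands.
- The arm moves only by the tool jog_arm, never from a script. Its argument "motion" is a list of rows, each a list of 7 numbers: the shift along the tool's x, y, z in m, then the turn, a rotation vector about the tool's x, y, z in rad, then the opening, from -1 (shut) to 1 (fully open). In form: [[tx, ty, tz, rx, ry, rz, gripper], ...]. A call has 1 to 5 rows; each row shifts and turns the commanded pose from where the row before left it, along the tool's axes as they then stand; what a row does not reach is not made up. A row lasts 1/10 s, in which the tool goes at most 50 mm and 8.59 degrees, less where a joint would pass 70% of its speed; a pose out of reach is approached as far as the arm can. A call is refused whole if a number of a shift passes 0.05 or a number of a turn 0.15, either way. A call with a gripper value outside its range is refused whole. The fingers move at their own pace and stop on an object; "squeeze" is the grip in N (left out, the last holds). Time passes only in rows, so rows that do not move let the fingers close. It gives the time, the measured TCP pose, the force, the opening and the grip force at its end, in the units of the state.
- ctrl.get_obs(): the state, without advancing time (a new reading comes with each control period).
- ctrl.camera(name): name is "side" or "top" or "wrist"; returns the picture (420x560x3 uint8, red, green, blue); there is no depth.
- ctrl.camera_model(name): a dict with "intrinsics" (3x3 intrinsics, pixels), "rvec" (rotation vector, rad) and "tvec" (3), from world to camera coordinates, as OpenCV has them. Camera axes: x right, y down, z forward; pixel columns grow to the right and rows downward; lengths in m; the calibration is good to about 2 mm. A picture is of the moment at which its call begins: read the wrist's pose just before it. camera_model takes no time and is no camera call; for the wrist camera it gives the pose at the moment of the call.
- ctrl.hand_in(): hands the job in; it is judged then, once.
The state is a dict: "time_s": time; "qpos": joint angles; "joint_vel": joint speeds; "tau": joint torques, N m; "ee_pos": TCP position; "eef_rot": TCP orientation; "force": force on the tool from outside, world axes, zero at the start; "moment": the same for the moment, N m; "grip_width": finger opening in m; "grip_force": force on a finger pad.
Only numpy, scipy, OpenCV 4.12 (cv2) and the standard library are available. Lean on these libraries where they do the work, as an engineer would, in place of code of your own. Each camera call takes 0.05 s, during which the arm holds its last target. There are 200 camera calls.

### The job

The prep is done and the four open containers are to be closed up: put each of the four lids lying about on the table onto the container it fits, in line with it and fully seated in its mouth. Set the lids down, do not drop them, leave the containers where they stand, and do not knock over the paper cup.

Things in the scene. Friction and masses are not known exactly. Their poses are not given: they have to be found in the camera images.
- rect_pan: Open rectangular steel pan holding small limes, 150 mm (its x) by 100 mm (its y) over the rim, 65 mm high, mouth 128 by 78 mm. The rim is a flat flange 11 mm wide round the mouth. Loose, about 0.6 kg. Origin: centre of its underside, z up.
- square_pan: Open square steel pan holding cherry tomatoes, 106 by 106 mm over the rim, 60 mm high, mouth 84 by 84 mm, sides along its x and y. The rim is a flat flange 11 mm wide round the mouth. Loose, about 0.5 kg. Origin: centre of its underside, z up.
- large_pot: Larger open round steel pot, holding eggs, 116 mm across the rim, 65 mm high, mouth 94 mm across. The rim is a flat flange 11 mm wide round the mouth. Loose, about 0.55 kg. Origin: centre of its underside, z up.
- small_pot: Smaller open round steel pot, holding olives, 86 mm across the rim, 55 mm high, mouth 64 mm across. The rim is a flat flange 11 mm wide round the mouth. Loose, about 0.35 kg. Origin: centre of its underside, z up.
- rect_lid: Rectangular steel lid, 0.18 kg: flange 150 (x) x 100 mm (y), 8 to 11 mm above the origin; under it a recess 112 x 62 mm, 8 mm deep, that goes into the rectangular pan's mouth. Black strap handle over the centre, along x, 60 x 12 mm; bar 27 to 37 mm above the origin. Origin: centre of the recess's underside (0 on the table; 8 mm below the rim when seated), z up.
- square_lid: Square steel lid, 0.15 kg: flange 106 x 106 mm, 8 to 11 mm above the origin; under it a recess 68 x 68 mm, 8 mm deep, that goes into the square pan's mouth, any quarter turn. Black strap handle over the centre, along x, 50 x 12 mm; bar 27 to 37 mm above the origin. Origin: centre of the recess's underside (0 on the table; 8 mm below the rim when seated), z up.
- large_lid: Larger round steel lid, 0.14 kg: flange 116 mm across, 8 to 11 mm above the origin; under it a round recess 78 mm across, 8 mm deep, that goes into the larger pot's mouth. Black knob at the centre, 28 mm across, 20 to 38 mm above the origin. Origin: centre of the recess's underside (0 on the table; 8 mm below the rim when seated), z up.
- small_lid: Smaller round steel lid, 0.09 kg: flange 86 mm across, 8 to 11 mm above the origin; under it a round recess 48 mm across, 8 mm deep, that goes into the smaller pot's mouth. Black knob at the centre, 24 mm across, 20 to 38 mm above the origin. Origin: centre of the recess's underside (0 on the table; 8 mm below the rim when seated), z up.
- paper_cup: Small empty paper cup standing among the containers, 62 mm across the rim, 62 mm high, very light. Not to be used; keep it standing. Origin: centre of its underside, z up.
Not all that is in view belongs to the job. What is shaped like the rect_pan but blue is not meant.

How it is judged:
At the end, for the whole second after the job is handed in: Each lid sits on its own container: centres within 12 mm, flange on the rim (within 4 mm), level (0.06 rad), square and rectangular lids in line (0.2 rad); containers upright, moved under 30 mm; lids at rest and released; paper cup standing (horizontal distance between rect_lid and rect_pan below 0.012 m and z of rect_lid in the frame of rect_pan between 0.053 and 0.061 m and angle between each of rect_lid, rect_pan, square_lid, square_pan, large_lid, large_pot, small_lid, small_pot's own z axis and vertical below 0.06 rad and distance of each of rect_pan, square_pan, large_pot, small_pot from where it was at the start of the episode below 0.03 m and linear speed of each of rect_lid, square_lid, large_lid, small_lid below 0.02 m/s and angle between the x axis of rect_lid and the x axis of rect_pan, either way round below 0.2 rad and horizontal distance between square_lid and square_pan below 0.012 m and z of square_lid in the frame of square_pan between 0.048 and 0.056 m and (angle between the x axis of square_lid and the x axis of square_pan, either way round below 0.2 rad or angle between the x axis of square_lid and the y axis of square_pan, either way round below 0.2 rad) and horizontal distance between large_lid and large_pot below 0.012 m and z of large_lid in the frame of large_pot between 0.053 and 0.061 m and horizontal distance between small_lid and small_pot below 0.012 m and z of small_lid in the frame of small_pot between 0.043 and 0.051 m and angle between paper_cup's own z axis and vertical below 0.2 rad); the robot touches nothing.
It fails at once if a lid is dropped or slammed onto its container (faster than 0.7 m/s just above it) ((horizontal distance between rect_lid and rect_pan below 0.03 m and z of rect_lid in the frame of rect_pan below 0.125 m and linear speed of rect_lid above 0.7 m/s) or (horizontal distance between square_lid and square_pan below 0.03 m and z of square_lid in the frame of square_pan below 0.12 m and linear speed of square_lid above 0.7 m/s) or (horizontal distance between large_lid and large_pot below 0.03 m and z of large_lid in the frame of large_pot below 0.125 m and linear speed of large_lid above 0.7 m/s) or (horizontal distance between small_lid and small_pot below 0.03 m and z of small_lid in the frame of small_pot below 0.115 m and linear speed of small_lid above 0.7 m/s)).
It fails at once if a container is tipped over (angle between any of rect_pan, square_pan, large_pot, small_pot's own z axis and vertical above 0.5 rad).
It fails at once if the paper cup is knocked over (angle between paper_cup's own z axis and vertical above 0.6 rad).
It also fails if it takes over 120 s, if anything falls off the work surface, if the arm or the gripper's body presses on something with over 40 N, if the wrist force passes 120 N, or if a joint passes its speed limit or range.

## Working session

There is one attempt and no reset: what is moved stays moved. The work goes in short steps, Python scripts to look and compute and a tool call to move; the robot and the scene stay as the last step left them, time stands still between calls to the robot, and variables do not carry over. Pictures are saved under pics/ and viewed, at most 14 in all, crops included, and the job is handed in when it is done.

Besides the shell and the picture viewer there is one more tool, called as a command line: name --pt "numbers of a row" for each row, then --argument value for the rest. jog_arm: Moves the arm, as the interface text tells. Its arguments: {"type":"object","properties":{"motion":{"type":"array"},"squeeze":{"type":"number"}},"required":["motion"]}

```bash
mkdir -p pics; cat > h.py <<'E'
import numpy as np, cv2
from station import ctrl
def ray(m,px,z):
    K=np.array(m["intrinsics"],float);R=cv2.Rodrigues(np.array(m["rvec"],float))[0];t=np.array(m["tvec"],float).ravel()
    px=np.atleast_2d(np.array(px,float));d=(np.c_[px,np.ones(len(px))]@np.linalg.inv(K).T)@R
    c=-R.T@t
    return (c+d*((z-c[2])/d[:,2])[:,None])[:,:2]
def proj(m,p):
    return cv2.projectPoints(np.atleast_2d(np.array(p,float)),np.array(m["rvec"],float),np.array(m["tvec"],float),np.array(m["intrinsics"],float),None)[0][:,0]
def snap(n,f):
    m=ctrl.camera_model(n);im=ctrl.camera(n);cv2.imwrite(f"pics/{f}.png",im[:,:,::-1]);return im,m
E
python3 - <<'E'
from h import *
for n in("top","side"):
    im,m=snap(n,n+"0");print(n,m)
print(ctrl.get_obs())
E
```

```text
top {'intrinsics': array([[410.05421267,   0.        , 276.91716248],
       [  0.        , 410.05421267, 207.27442398],
       [  0.        ,   0.        ,   1.        ]]), 'rvec': array([ 2.16104947, -2.22127954,  0.13046301]), 'tvec': array([-0.00487562,  0.4639773 ,  0.88680666])}
side {'intrinsics': array([[488.81669651,   0.        , 279.8370192 ],
       [  0.        , 488.81669651, 212.44015484],
       [  0.        ,   0.        ,   1.        ]]), 'rvec': array([ 0.61850171, -2.56908024,  1.30736601]), 'tvec': array([0.40498885, 0.17770443, 0.95081126])}
{'time_s': 0.1, 'qpos': array([-1.38960646e+00,  3.00428987e-01,  1.52147914e+00, -2.16797439e-05,
        1.32070372e+00, -6.65824965e-02]), 'joint_vel': array([-0.00100122, -0.00109506, -0.00195061,  0.00147043, -0.00129381,
       -0.00121193]), 'tau': array([ 2.03316376e-03, -5.32645547e+01, -3.53284872e+01,  7.09711947e-02,
        2.34352757e-02, -6.23257597e-05]), 'ee_pos': array([ 0.13484578, -0.53298552,  0.20495255]), 'eef_rot': array([-3.14057433e+00, -4.68567594e-05,  2.47777711e-01]), 'force': array([-0.75551777,  0.19135048,  1.18443387]), 'moment': array([-0.02168951, -0.01678385,  0.02816214]), 'grip_force': 0.0, 'grip_width': 0.09400066087109342}
```

View pics/top0.png

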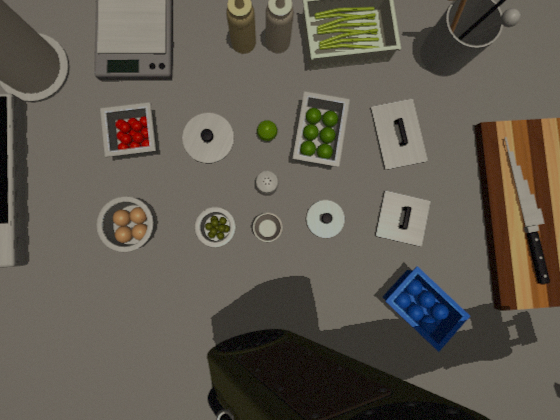

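View pics/side0.png

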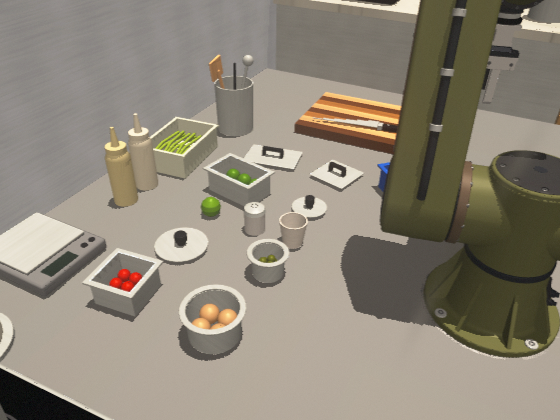

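The top view shows square pan (128,130), large pot (126,224), small pot (215,227), cup (267,228), rect pan (321,130). The lids are large (208,138), small (326,219), rect (400,133) and square (404,218). The side view agrees.

```bash
python3 - <<'E'
from h import *
im=cv2.imread("pics/top0.png")[:,:,::-1];m=ctrl.camera_model("top")
R=cv2.Rodrigues(np.array(m["rvec"]))[0];print("cam",-R.T@m["tvec"])
hsv=cv2.cvtColor(im,cv2.COLOR_RGB2HSV)
mask=((hsv[...,2]>125)&(hsv[...,1]<70)).astype(np.uint8)*255
mask=cv2.morphologyEx(mask,cv2.MORPH_CLOSE,np.ones((3,3)))
cv2.imwrite("pics/mask.png",mask)
items=dict(rect_pan=((321,130),.065),square_pan=((128,130),.06),large_pot=((126,224),.065),small_pot=((215,227),.055),cup=((267,228),.062),rect_lid=((400,133),.011),square_lid=((404,218),.011),large_lid=((208,138),.011),small_lid=((326,219),.011))
cs=cv2.findContours(mask,cv2.RETR_EXTERNAL,cv2.CHAIN_APPROX_NONE)[0]
for k,(c0,z) in items.items():
    c=[c for c in cs if cv2.pointPolygonTest(c,c0,True)>-12 and len(c)>40]
    if not c: print(k,"none");continue
    c=max(c,key=len);w=ray(m,c[:,0],z)
    h=cv2.convexHull((w*1e4).astype(np.float32))
    r=cv2.minAreaRect(h);e=cv2.fitEllipse(h)
    print(k,"rect",np.round(np.array(r[0])/10,1),np.round(np.array(r[1])/10,1),round(r[2],1),"ell",np.round(np.array(e[0])/10,1),np.round(np.array(e[1])/10,1))
dark=(hsv[...,2]<50).astype(np.uint8)
for k in("rect_lid","square_lid","large_lid","small_lid"):
    u,v=items[k][0];s=np.argwhere(dark[v-20:v+20,u-20:u+20])[:,::-1]+[u-20,v-20]
    w=ray(m,s,.037);r=cv2.minAreaRect((w*1e4).astype(np.float32));print(k,"handle",len(s),np.round(np.array(r[0])/10,1),np.round(np.array(r[1])/10,1),round(r[2],1))
E
```

```text
cam [0.38467268 0.01187089 0.92391059]
rect_pan rect [ 627.5 -116.4] [101.9 151.1] 79.1 ell [ 627.8 -113.1] [165.8 171.1]
square_pan rect [636.1 298. ] [106.  106.4] 5.9 ell [635.8 295.9] [122.4 155.4]
large_pot rect [434.2 301.2] [112.7 113.5] 44.3 ell [434.1 301.2] [113.8 114.7]
small_pot rect [423.6 116.3] [83.9 82.9] 43.6 ell [423.4 116. ] [84.1 85.1]
cup rect [419.1   4.7] [59.2 62. ] 24.9 ell [419.3   4.8] [60.7 62. ]
rect_lid rect [ 628.2 -303. ] [151.1 100.8] 10.1 ell [ 625.3 -303.1] [115.3 235.8]
square_lid rect [ 433.7 -301.7] [106.9 106.9] 75.4 ell [ 433.8 -302. ] [118.9 163.2]
large_lid rect [627.  134.2] [114.7 112.8] 88.9 ell [627.6 133.8] [114.7 115.9]
small_lid rect [ 436.6 -125. ] [85.5 83. ] 88.4 ell [ 436.6 -125.7] [84.6 86. ]
rect_lid handle 160 [ 624.4 -297.4] [60.7 18.6] 10.2
square_lid handle 129 [ 433.2 -296.2] [16.7 49.2] 74.9
large_lid handle 121 [625.5 132.9] [24.  26.9] 89.1
small_lid handle 56 [ 436.9 -122.8] [19.4 21.6] 24.6
```

View pics/mask.png

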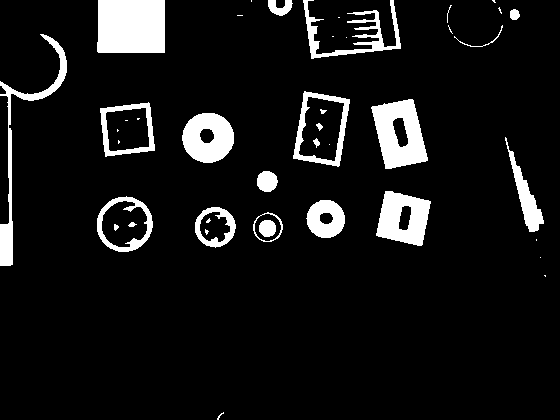

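jog_arm --pt "0 0 0 0 0 0.124 1" --pt "0 0 0 0 0 0.124 1" --pt "0.035 -0.027 0 0 0 0 1" --pt "0.035 -0.027 0 0 0 0 1" --pt "0.035 -0.027 0 0 0 0 1" --squeeze 20

```text
time_s: 0.6
ee_pos: [0.2407, -0.451, 0.2051]
eef_rot: [-3.141, 0.0, -0.001]
force: [0.7, -0.1, 0.8]
grip_width: 0.0939
grip_force: 0.0
```

jog_arm --pt "0.0386 -0.0298 0 0 0 0 1" --pt "0.0386 -0.0298 0 0 0 0 1" --pt "0.0386 -0.0298 0 0 0 0 1" --pt "0.0386 -0.0298 0 0 0 0 1" --pt "0.0386 -0.0298 0 0 0 0 1"

```text
time_s: 1.1
ee_pos: [0.4342, -0.3016, 0.2053]
eef_rot: [-3.141, 0.0, -0.0]
force: [0.0, -1.5, 0.5]
grip_width: 0.0943
grip_force: 0.0
```

jog_arm --pt "0 0 0.03 0 0 0.13 1" --pt "0 0 0.03 0 0 0.13 1" --pt "0 0 0.03 0 0 0 0.2"

```text
time_s: 1.4
ee_pos: [0.4331, -0.3027, 0.1141]
eef_rot: [-3.142, 0.0, -0.264]
force: [0.5, 0.1, 0.5]
grip_width: 0.089
grip_force: 0.0
```

```bash
python3 - <<'E'
from h import *
im,m=snap("wrist","w1")
o=ctrl.get_obs();print(o["ee_pos"],o["eef_rot"])
print(proj(m,[[.4335,-.3018,.037],[.4335,-.3018,.011]]))
E
```

```text
[ 0.43119184 -0.30152226  0.10932141] [-3.13874411  0.00643262 -0.26075518]
[[278.04622649 213.29417001]
 [278.16467759 205.85269226]]
```

View pics/w1.png

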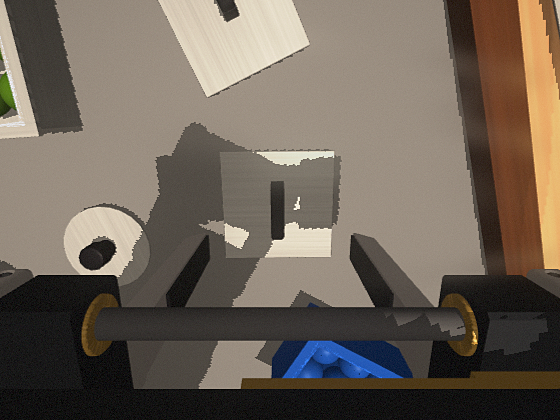

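The wrist view shows the square lid's handle at (278,210), upright in the frame and centred between the fingers, within 3 px of the prediction.

jog_arm --pt "0 0 0.03 0 0 0 0.2" --pt "0 0 0.03 0 0 0 0.2" --pt "0 0 0.02 0 0 0 0" --pt "0 0 0.01 0 0 0 0" --pt "0 0 0 0 0 0 0"

```text
time_s: 1.95
ee_pos: [0.4326, -0.3031, 0.025]
eef_rot: [-3.141, 0.002, -0.26]
force: [-0.3, 0.6, -0.0]
grip_width: 0.048
grip_force: 0.0
```

jog_arm --pt "0 0 0.01 0 0 0 -0.4" --pt "0 0 0 0 0 0 -1" --pt "0 0 0 0 0 0 -1" --pt "0 0 0 0 0 0 -1" --pt "0 0 0 0 0 0 -1"

```text
time_s: 2.45
ee_pos: [0.4332, -0.3033, 0.0159]
eef_rot: [3.141, -0.001, -0.26]
force: [-0.2, 0.8, 3.2]
grip_width: 0.0115
grip_force: 20.0
```

jog_arm --pt "0 0 -0.02 0 0 0 -1" --pt "0 0 -0.04 0 0 0 -1" --pt "0 0 -0.045 0 0 -0.13 -1" --pt "0 0 -0.045 0 0 -0.13 -1" --pt "0 0 -0.04 0 0 0 -1" --squeeze 30

```text
time_s: 2.95
ee_pos: [0.4328, -0.3031, 0.2079]
eef_rot: [3.141, -0.001, 0.005]
force: [0.7, -0.1, -1.6]
grip_width: 0.0117
grip_force: 30.0
```

jog_arm --pt "0.015 -0.045 0 0 0 0 -1" --pt "0.015 -0.045 0 0 0 0 -1" --pt "0.015 -0.045 0 0 0 0 -1" --pt "0.015 -0.045 0 0 0 0 -1" --pt "0.015 -0.045 0 0 0 0 -1"

```text
time_s: 3.45
ee_pos: [0.5081, -0.0764, 0.2056]
eef_rot: [3.141, -0.0, -0.0]
force: [1.7, -0.4, -1.7]
grip_width: 0.0116
grip_force: 30.0
```

jog_arm --pt "0.015 -0.045 0 0 0 0 -1" --pt "0.015 -0.045 0 0 0 0 -1" --pt "0.015 -0.045 0 0 0 0 -1" --pt "0.015 -0.045 0 0 0 0 -1" --pt "0.015 -0.045 0 0 0 0 -1"

```text
time_s: 3.95
ee_pos: [0.5832, 0.1487, 0.2055]
eef_rot: [3.141, -0.0, -0.0]
force: [0.9, -0.2, -1.4]
grip_width: 0.0117
grip_force: 30.0
```

jog_arm --pt "0.0132 -0.0373 0 0 0 0 -1" --pt "0.0132 -0.0373 0 0 0 0 -1" --pt "0.0132 -0.0373 0 0 0 0 -1" --pt "0.0132 -0.0373 0 0 0 0 -1" --pt "0 0 0.02 0 0 -0.103 -1"

```text
time_s: 4.45
ee_pos: [0.6367, 0.3004, 0.1869]
eef_rot: [-3.14, -0.004, 0.107]
force: [0.3, -0.5, -1.7]
grip_width: 0.0119
grip_force: 30.0
```

jog_arm --pt "0 0 0.04 0 0 0 -1" --pt "0 0 0.03 0 0 0 -1" --pt "0 0 0.01 0 0 0 -1" --pt "0 0 0 0 0 0 -1"

```text
time_s: 4.85
ee_pos: [0.6354, 0.2957, 0.1044]
eef_rot: [3.141, 0.002, 0.103]
force: [0.2, 0.1, -1.2]
grip_width: 0.012
grip_force: 30.0
```

```bash
python3 - <<'E'
from h import *
im,m=snap("side","s1")
cv2.imwrite("pics/s1c.png",cv2.resize(im[150:390,20:340,::-1],None,fx=2,fy=2))
o=ctrl.get_obs();print(o["ee_pos"],o["eef_rot"])
E
```

```text
[0.63616551 0.29593839 0.10635481] [-3.14143382e+00 -5.33702413e-04  1.02647880e-01]
```

View pics/s1c.png

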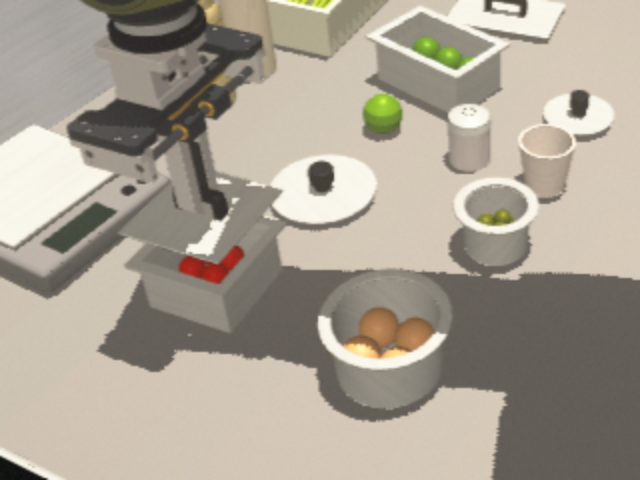

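The square lid hangs level and in line above the pan, so I lower it.

jog_arm --pt "0 -0.0015 0.015 0 0 0 -1" --pt "0 0 0.012 0 0 0 -1" --pt "0 0 0.006 0 0 0 -1" --pt "0 0 0.003 0 0 0 -1" --pt "0 0 0 0 0 0 -1"

```text
time_s: 5.4
ee_pos: [0.6357, 0.2973, 0.0691]
eef_rot: [3.141, 0.0, 0.103]
force: [1.2, 0.4, -1.4]
grip_width: 0.0115
grip_force: 30.0
```

jog_arm --pt "0 0 0.0015 0 0 0 -1" --pt "0 0 0.001 0 0 0 -1" --pt "0 0 0 0 0 0 -1"

```text
time_s: 5.7
ee_pos: [0.636, 0.2975, 0.068]
eef_rot: [-3.141, -0.001, 0.103]
force: [-3.3, -0.4, 5.8]
grip_width: 0.0118
grip_force: 30.0
```

jog_arm --pt "0 0 0 0 0 0 -0.5" --pt "0 0 0 0 0 0 -0.3" --pt "0 0 -0.01 0 0 0 -0.2" --pt "0 0 -0.03 0 0 0 0" --pt "0 0 -0.04 0 0 0.103 0" --squeeze 20

```text
time_s: 6.2
ee_pos: [0.635, 0.2971, 0.1468]
eef_rot: [3.14, 0.003, -0.001]
force: [0.7, -0.5, 0.2]
grip_width: 0.046
grip_force: 0.0
```

jog_arm --pt "-0.001 0.033 0 0 0 0 0" --pt "-0.002 0.041 0 0 0 0 0" --pt "-0.002 0.041 0 0 0 0 0" --pt "-0.002 0.041 0 0 0 0 0" --pt "0 0.007 0.01 0 0 0 0"

```text
time_s: 6.7
ee_pos: [0.6295, 0.1307, 0.1391]
eef_rot: [-3.142, -0.003, -0.004]
force: [0.1, 0.6, -0.3]
grip_width: 0.0474
grip_force: 0.0
```

```bash
python3 - <<'E'
from h import *
im,m=snap("wrist","w2")
hsv=cv2.cvtColor(im,cv2.COLOR_RGB2HSV)
o=ctrl.get_obs();print(o["ee_pos"],o["eef_rot"])
print(proj(m,[[.6275,.134,.038],[.636,.298,.063]]))
E
```

```text
[0.6286765  0.13154876 0.13633431] [ 3.14131912e+00  1.52673124e-04 -3.35129147e-03]
[[275.86028288 208.8926975 ]
 [ 85.74343045 207.58529421]]
```

View pics/w2.png

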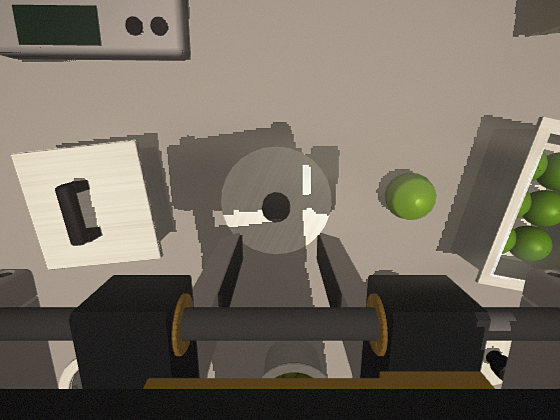

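The square lid sits at (87,204), flush on its pan. The large lid's knob is at (276,206), as predicted, and the way down is clear.

jog_arm --pt "-0.001 -0.0025 0.04 0 0 0 0" --pt "0 0 0.04 0 0 0 0" --pt "0 0 0.025 0 0 0 0" --pt "0 0 0.013 0 0 0 0" --pt "0 0 0.003 0 0 0 0"

```text
time_s: 7.25
ee_pos: [0.6273, 0.1377, 0.0149]
eef_rot: [3.141, 0.002, 0.001]
force: [0.2, -0.0, -0.1]
grip_width: 0.0466
grip_force: 0.0
```

jog_arm --pt "0 0 0 0 0 0 -0.2" --pt "0 0 0 0 0 0 -1" --pt "0 0 0 0 0 0 -1" --pt "0 0 0 0 0 0 -1"

```text
time_s: 7.65
ee_pos: [0.6284, 0.137, 0.0174]
eef_rot: [-3.141, -0.002, -0.0]
force: [-1.6, -0.6, 6.0]
grip_width: 0.0277
grip_force: 20.0
```

jog_arm --pt "0 0 -0.02 0 0 0 -1" --pt "0 0 -0.04 0 0 0 -1" --pt "0 0 -0.045 0 0 0 -1" --pt "0 0 -0.03 0 0 0 -1" --squeeze 30

```text
time_s: 8.05
ee_pos: [0.6282, 0.137, 0.1547]
eef_rot: [-3.141, -0.003, -0.0]
force: [0.5, 0.0, -0.4]
grip_width: 0.0272
grip_force: 30.0
```

jog_arm --pt "-0.03 -0.0254 0 0 0 0 -1" --pt "-0.036 -0.0305 0 0 0 0 -1" --pt "-0.036 -0.0305 0 0 0 0 -1" --pt "-0.036 -0.0305 0 0 0 0 -1" --pt "-0.036 -0.0305 0 0 0 0 -1"

```text
time_s: 8.55
ee_pos: [0.4521, 0.2852, 0.1514]
eef_rot: [-3.141, -0.001, -0.001]
force: [0.7, 1.6, -0.7]
grip_width: 0.0276
grip_force: 30.0
```

jog_arm --pt "-0.02 -0.017 0.01 0 0 0 -1" --pt "0 0 0.02 0 0 0 -1" --pt "0 0 0.01 0 0 0 -1" --pt "0 0 0 0 0 0 -1"

```text
time_s: 8.95
ee_pos: [0.4334, 0.3008, 0.11]
eef_rot: [3.14, 0.002, -0.001]
force: [0.4, 0.5, -0.8]
grip_width: 0.0273
grip_force: 30.0
```

```bash
python3 - <<'E'
from h import *
im,m=snap("side","s2")
cv2.imwrite("pics/s2c.png",cv2.resize(im[180:390,80:360,::-1],None,fx=2,fy=2))
o=ctrl.get_obs();print(o["ee_pos"],o["eef_rot"],o["grip_width"])
E
```

```text
[0.43395762 0.30094317 0.11091777] [ 3.14123869e+00  6.22448041e-04 -9.36440636e-04] 0.02772954823679292
```

View pics/s2c.png

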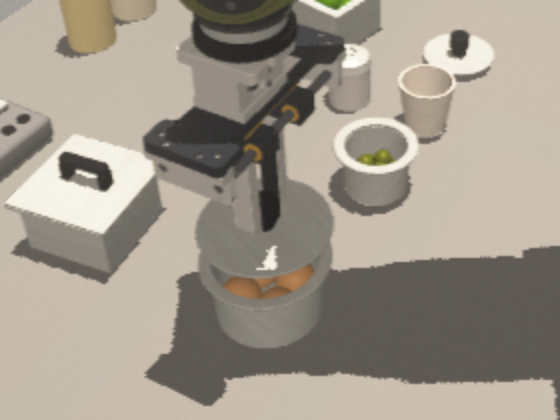

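The square lid is seated on its pan. The large lid is level, centred above its pot at about (265,230) in the crop.

jog_arm --pt "0 0 0.015 0 0 0 -1" --pt "0 0 0.012 0 0 0 -1" --pt "0 0 0.006 0 0 0 -1" --pt "0 0 0.003 0 0 0 -1" --pt "0 0 0 0 0 0 -1"

```text
time_s: 9.5
ee_pos: [0.4339, 0.3013, 0.075]
eef_rot: [-3.142, -0.0, -0.0]
force: [-0.0, -1.1, -1.3]
grip_width: 0.0278
grip_force: 30.0
```

jog_arm --pt "0 0 0.001 0 0 0 -1" --pt "0 0 0 0 0 0 -1"

```text
time_s: 9.7
ee_pos: [0.434, 0.3015, 0.0745]
eef_rot: [-3.141, -0.001, -0.0]
force: [0.7, 0.3, 1.2]
grip_width: 0.0274
grip_force: 30.0
```

jog_arm --pt "0 0 0.001 0 0 0 -1" --pt "0 0 0 0 0 0 -1"

```text
time_s: 9.9
ee_pos: [0.4341, 0.3015, 0.0744]
eef_rot: [-3.141, -0.001, -0.0]
force: [-4.7, -3.0, 13.7]
grip_width: 0.027
grip_force: 30.0
```

jog_arm --pt "0 0 0 0 0 0 -0.2" --pt "0 0 0 0 0 0 0" --pt "0 0 -0.01 0 0 0 0" --pt "0 0 -0.035 0 0 0 0" --pt "0 0 -0.04 0 0 0 0" --squeeze 20

```text
time_s: 10.4
ee_pos: [0.4332, 0.301, 0.1588]
eef_rot: [3.14, 0.002, -0.0]
force: [0.4, -0.1, 0.1]
grip_width: 0.047
grip_force: 0.0
```

jog_arm --pt "0 0.04 0 0 0 0 0" --pt "0 0.048 0 0 0 0 0" --pt "0 0.048 0 0 0 0 0" --pt "0 0.048 0 0 0 0 0" --pt "0 0.048 0 0 0 0 0"

```text
time_s: 10.9
ee_pos: [0.4334, 0.0676, 0.1588]
eef_rot: [-3.142, -0.001, 0.0]
force: [0.6, 1.2, 0.6]
grip_width: 0.047
grip_force: 0.0
```

jog_arm --pt "0 0.048 0 0 0 0 0" --pt "0 0.048 0 0 0 0 0" --pt "0 0.048 0 0 0 0 0" --pt "0.002 0.045 0 0 0 0 0" --pt "0 0.005 0.03 0 0 0 0"

```text
time_s: 11.4
ee_pos: [0.4373, -0.1292, 0.131]
eef_rot: [3.139, -0.007, -0.004]
force: [0.3, 0.1, -0.1]
grip_width: 0.0471
grip_force: 0.0
```

```bash
python3 - <<'E'
from h import *
im,m=snap("wrist","w3")
hsv=cv2.cvtColor(im,cv2.COLOR_RGB2HSV)
o=ctrl.get_obs();print(o["ee_pos"],o["eef_rot"])
print(proj(m,[[.4366,-.1255,.038]]))
d=((hsv[120:250,220:340,2]<50)).astype(np.uint8)
n,l,s,c=cv2.connectedComponentsWithStats(d)
for i in range(1,n):
    if s[i,4]>80: print(s[i],c[i]+[220,120],ray(m,c[i]+[220,120],.038))
E
```

```text
[ 0.43441487 -0.12690349  0.12468755] [-3.14106023e+00  2.04722974e-03 -3.80522294e-03]
[[275.04057705 210.17160009]]
[ 43  75  24  27 415] [274.0313253  208.47228916] [[ 0.438227   -0.12458255]]
```

View pics/w3.png

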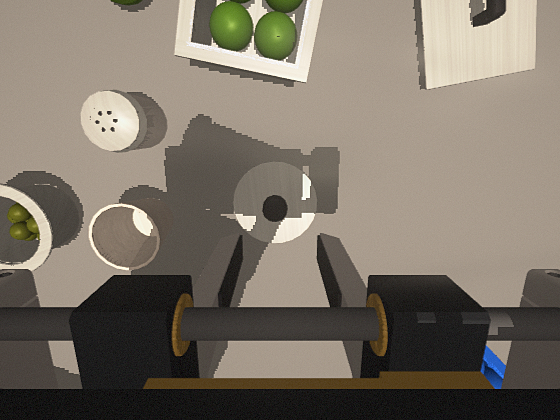

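The knob is at (274,208), within 2 px of the prediction. The cup at (125,236) stays clear of the fingers.

jog_arm --pt "0.001 -0.002 0.04 0 0 0 0" --pt "0 0 0.035 0 0 0 0" --pt "0 0 0.025 0 0 0 0" --pt "0 0 0.01 0 0 0 0" --pt "0 0 0.001 0 0 0 0"

```text
time_s: 11.95
ee_pos: [0.4365, -0.1222, 0.0169]
eef_rot: [-3.141, 0.001, 0.0]
force: [-0.3, -0.5, 0.3]
grip_width: 0.0472
grip_force: 0.0
```

jog_arm --pt "0 0 0 0 0 0 -0.2" --pt "0 0 0 0 0 0 -1" --pt "0 0 0 0 0 0 -1" --pt "0 0 0 0 0 0 -1"

```text
time_s: 12.35
ee_pos: [0.4372, -0.1229, 0.0179]
eef_rot: [3.141, -0.002, -0.0]
force: [-1.0, -0.5, 7.7]
grip_width: 0.0235
grip_force: 20.0
```

jog_arm --pt "0 0 -0.02 0 0 0 -1" --pt "0 0 -0.04 0 0 0 -1" --pt "0 0 -0.045 0 0 0 -1" --pt "0 0 -0.035 0 0 0 -1" --pt "0 0 0 0 0 0 -1" --squeeze 30

```text
time_s: 12.85
ee_pos: [0.4384, -0.1233, 0.1615]
eef_rot: [3.139, -0.007, -0.0]
force: [-0.0, -0.6, -2.3]
grip_width: 0.0234
grip_force: 30.0
```

jog_arm --pt "-0.0027 -0.0478 0 0 0 0 -1" --pt "-0.0027 -0.0478 0 0 0 0 -1" --pt "-0.0027 -0.0478 0 0 0 0 -1" --pt "-0.0027 -0.0478 0 0 0 0 -1" --pt "-0.0027 -0.0478 0 0 0 0 -1"

```text
time_s: 13.35
ee_pos: [0.4223, 0.1181, 0.1563]
eef_rot: [3.141, 0.001, -0.0]
force: [1.4, 0.6, -1.4]
grip_width: 0.023
grip_force: 30.0
```

jog_arm --pt "0 0 0.01 0 0 0 -1" --pt "0 0 0.03 0 0 0 -1" --pt "0 0 0.02 0 0 0 -1" --pt "0 0 0 0 0 0 -1" --pt "0 0 0 0 0 0 -1"

```text
time_s: 13.85
ee_pos: [0.4231, 0.1159, 0.097]
eef_rot: [3.141, 0.001, -0.001]
force: [-0.3, 0.9, -1.0]
grip_width: 0.0231
grip_force: 30.0
```

```bash
python3 - <<'E'
from h import *
im,m=snap("side","s3")
cv2.imwrite("pics/s3c.png",cv2.resize(im[150:370,120:380,::-1],None,fx=2,fy=2))
o=ctrl.get_obs();print(o["ee_pos"],o["eef_rot"],o["grip_width"])
E
```

```text
[0.42351845 0.11603634 0.09756315] [-3.14151141e+00 -5.19342794e-04 -7.63237948e-04] 0.022979367679273707
```

View pics/s3c.png

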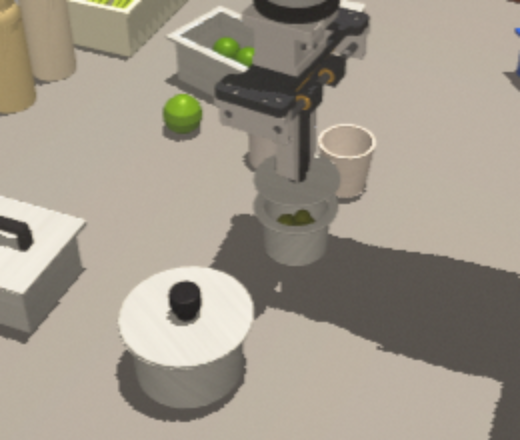

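The large lid is seated. The small lid is level above its pot at (297,180) in the crop, and the cup is standing.

jog_arm --pt "0 0 0.015 0 0 0 -1" --pt "0 0 0.01 0 0 0 -1" --pt "0 0 0.004 0 0 0 -1" --pt "0 0 0.002 0 0 0 -1" --pt "0 0 0 0 0 0 -1"

```text
time_s: 14.4
ee_pos: [0.4233, 0.1163, 0.0661]
eef_rot: [-3.142, -0.0, -0.0]
force: [-0.5, 0.3, -0.6]
grip_width: 0.0232
grip_force: 30.0
```

jog_arm --pt "0 0 0.001 0 0 0 -1" --pt "0 0 0 0 0 0 -1"

```text
time_s: 14.6
ee_pos: [0.4233, 0.1164, 0.0652]
eef_rot: [-3.142, -0.0, -0.0]
force: [0.0, -0.2, -1.2]
grip_width: 0.0226
grip_force: 30.0
```

jog_arm --pt "0 0 0.0015 0 0 0 -1" --pt "0 0 0 0 0 0 -1"

```text
time_s: 14.8
ee_pos: [0.4236, 0.1165, 0.0649]
eef_rot: [-3.141, -0.001, -0.0]
force: [-8.1, -1.4, 19.9]
grip_width: 0.0233
grip_force: 30.0
```

jog_arm --pt "0 0 0 0 0 0 -0.3" --pt "0 0 0 0 0 0 -0.1" --pt "0 0 -0.01 0 0 0 -0.1" --pt "0 0 -0.04 0 0 0 0" --pt "0 0 -0.05 0 0 0 0" --squeeze 20

```text
time_s: 15.3
ee_pos: [0.4222, 0.1161, 0.1641]
eef_rot: [3.141, 0.003, -0.0]
force: [0.8, -0.6, 0.2]
grip_width: 0.0467
grip_force: 0.0
```

jog_arm --pt "0.0204 0.0418 0 0 0 0 0" --pt "0.0204 0.0418 0 0 0 0 0" --pt "0.0204 0.0418 0 0 0 0 0" --pt "0.0204 0.0418 0 0 0 0 0" --pt "0.0204 0.0418 0 0 0 0 0"

```text
time_s: 15.8
ee_pos: [0.5257, -0.0946, 0.1643]
eef_rot: [3.142, -0.001, -0.0]
force: [-0.1, 0.6, 0.7]
grip_width: 0.047
grip_force: 0.0
```

jog_arm --pt "0.0204 0.0418 0 0 0 0 0" --pt "0.0204 0.0418 0 0 0 0 0" --pt "0.0204 0.0418 0 0 0 0 0" --pt "0.0204 0.0418 0 0 0 0 0" --pt "0.0204 0.0418 0 0 0 0 0"

```text
time_s: 16.3
ee_pos: [0.6275, -0.3035, 0.1642]
eef_rot: [3.141, -0.0, -0.0]
force: [0.3, 0.9, 1.2]
grip_width: 0.0469
grip_force: 0.0
```

jog_arm --pt "0 0 0.02 0 0 -0.088 0" --pt "0 0 0.02 0 0 -0.088 0" --pt "0 0 0 0 0 0 0"

```text
time_s: 16.6
ee_pos: [0.6259, -0.3014, 0.1207]
eef_rot: [-3.138, 0.004, 0.177]
force: [-0.1, 0.5, -0.2]
grip_width: 0.0474
grip_force: 0.0
```

```bash
python3 - <<'E'
from h import *
im,m=snap("wrist","w4")
hsv=cv2.cvtColor(im,cv2.COLOR_RGB2HSV)
o=ctrl.get_obs();print(o["ee_pos"],o["eef_rot"])
print(proj(m,[[.627,-.303,.037]]))
d=((hsv[120:250,220:340,2]<50)).astype(np.uint8)
n,l,s,c=cv2.connectedComponentsWithStats(d)
for i in range(1,n):
    if s[i,4]>80: print(s[i],c[i]+[220,120],ray(m,c[i]+[220,120],.037))
E
```

```text
[ 0.62661483 -0.3014385   0.12293   ] [-3.14014060e+00  1.77697821e-03  1.74002565e-01]
[[281.69051844 210.28449493]]
```

View pics/w4.png

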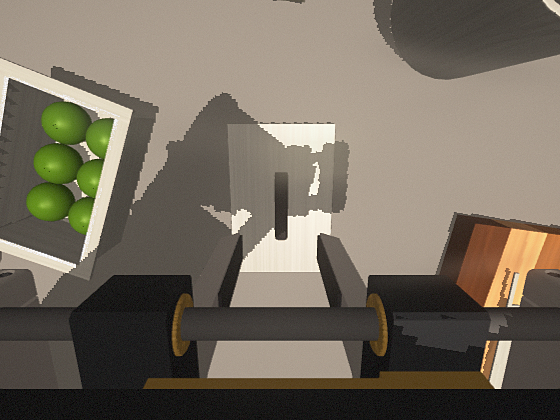

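The rect lid's handle is at (281,206), upright and centred between the fingers. The crock at (440,60) is clear.

jog_arm --pt "0.001 0 0.04 0 0 0 0" --pt "0 0 0.035 0 0 0 0" --pt "0 0 0.02 0 0 0 -0.1" --pt "0 0 0.01 0 0 0 -0.1" --pt "0 0 0.002 0 0 0 -0.1"

```text
time_s: 17.15
ee_pos: [0.6283, -0.3015, 0.017]
eef_rot: [3.141, -0.0, 0.175]
force: [-0.7, -1.1, 0.3]
grip_width: 0.0425
grip_force: 0.0
```

jog_arm --pt "0 0 0 0 0 0 -0.5" --pt "0 0 0 0 0 0 -1" --pt "0 0 0 0 0 0 -1" --pt "0 0 0 0 0 0 -1"

```text
time_s: 17.55
ee_pos: [0.6283, -0.3017, 0.0172]
eef_rot: [3.141, -0.001, 0.176]
force: [-0.8, -0.8, -0.3]
grip_width: 0.0136
grip_force: 0.0
```

jog_arm --pt "0 0 0 0 0 0 -1" --pt "0 0 0 0 0 0 -1" --squeeze 30

```text
time_s: 17.75
ee_pos: [0.6283, -0.3017, 0.0171]
eef_rot: [3.141, -0.001, 0.176]
force: [-1.6, 0.2, 5.5]
grip_width: 0.0116
grip_force: 30.0
```

jog_arm --pt "0 0 -0.02 0 0 0 -1" --pt "0 0 -0.04 0 0 0 -1" --pt "0 0 -0.045 0 0 0.088 -1" --pt "0 0 -0.035 0 0 0.088 -1" --pt "0 0 0 0 0 0 -1"

```text
time_s: 18.25
ee_pos: [0.6297, -0.3024, 0.1624]
eef_rot: [3.138, -0.007, -0.003]
force: [0.3, -0.5, -1.6]
grip_width: 0.0114
grip_force: 30.0
```

jog_arm --pt "0 -0.0463 0 0 0 0 -1" --pt "0 -0.0463 0 0 0 0 -1" --pt "0 -0.0463 0 0 0 0 -1" --pt "-0.001 -0.0463 0 0 0 0 -1" --pt "0 0 0 0 0 0.095 -1"

```text
time_s: 18.75
ee_pos: [0.6268, -0.1111, 0.1555]
eef_rot: [-3.14, 0.002, -0.09]
force: [-0.2, -0.4, -1.1]
grip_width: 0.0115
grip_force: 30.0
```

jog_arm --pt "0 0 0.02 0 0 0.095 -1" --pt "0 0 0.02 0 0 0 -1" --pt "0 0 0.01 0 0 0 -1" --pt "0 0 0 0 0 0 -1" --pt "0 0 0 0 0 0 -1"

```text
time_s: 19.25
ee_pos: [0.6273, -0.1165, 0.1068]
eef_rot: [-3.142, -0.0, -0.19]
force: [-0.3, 0.3, -0.9]
grip_width: 0.012
grip_force: 30.0
```

```bash
python3 - <<'E'
from h import *
im,m=snap("side","s4")
cv2.imwrite("pics/s4c.png",cv2.resize(im[90:310,130:390,::-1],None,fx=2,fy=2))
o=ctrl.get_obs();print(o["ee_pos"],o["eef_rot"],o["grip_width"])
E
```

```text
[ 0.6274672  -0.11651543  0.10726022] [ 3.14155902e+00 -1.06983166e-03 -1.89969360e-01] 0.011777583912022846
```

View pics/s4c.png

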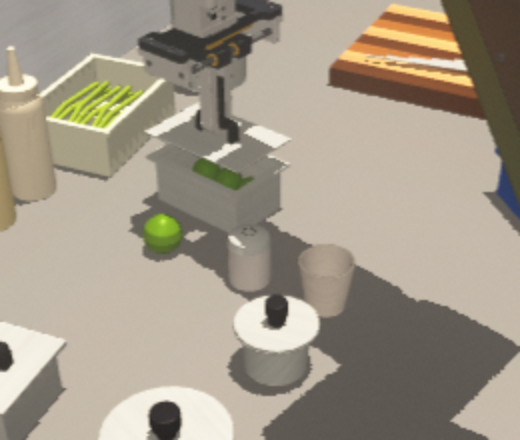

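The small lid is seated. The rect lid is in line above its pan at (218,140) in the crop, with about 33 mm to go (contact near TCP 0.074).

jog_arm --pt "0 0 0.015 0 0 0 -1" --pt "0 0 0.01 0 0 0 -1" --pt "0 0 0.004 0 0 0 -1" --pt "0 0 0.003 0 0 0 -1" --pt "0 0 0 0 0 0 -1"

```text
time_s: 19.8
ee_pos: [0.6271, -0.1163, 0.0745]
eef_rot: [-3.142, -0.0, -0.19]
force: [-0.0, -0.2, -0.7]
grip_width: 0.0115
grip_force: 30.0
```

jog_arm --pt "0 0 0.001 0 0 0 -1" --pt "0 0 0.0005 0 0 0 -1" --pt "0 0 0 0 0 0 -1"

```text
time_s: 20.1
ee_pos: [0.6274, -0.1164, 0.0741]
eef_rot: [3.142, -0.001, -0.19]
force: [-4.1, 0.6, 9.3]
grip_width: 0.0118
grip_force: 30.0
```

jog_arm --pt "0 0 0 0 0 0 -0.5" --pt "0 0 0 0 0 0 -0.3" --pt "0 0 -0.01 0 0 0 -0.2" --pt "0 0 -0.04 0 0 0 0" --pt "0 0 -0.045 0 0 0 0"

```text
time_s: 20.6
ee_pos: [0.6265, -0.1162, 0.1686]
eef_rot: [-3.141, 0.002, -0.19]
force: [1.3, -0.7, 0.5]
grip_width: 0.0461
grip_force: 0.0
```

jog_arm --pt "-0.02 0.03 -0.02 0 0 0 0" --pt "-0.025 0.04 0 0 0 0 0" --pt "-0.025 0.04 0 0 0 0 0" --pt "-0.025 0.04 0 0 0 0 0" --pt "-0.025 0.04 0 0 0 0 0"

```text
time_s: 21.1
ee_pos: [0.472, -0.2813, 0.1888]
eef_rot: [3.141, -0.001, -0.19]
force: [0.0, -1.2, -0.4]
grip_width: 0.0467
grip_force: 0.0
```

jog_arm --pt "-0.03 0.03 0 0 0 0 0" --pt "-0.03 0.03 0 0 0 0 0" --pt "-0.03 0.03 0 0 0 0 0" --pt "-0.03 0.03 0 0 0 0 0" --pt "-0.02 0.02 0 0 0 0 0"

```text
time_s: 21.6
ee_pos: [0.3074, -0.3924, 0.1888]
eef_rot: [3.141, -0.001, -0.191]
force: [0.7, 0.0, 0.8]
grip_width: 0.047
grip_force: 0.0
```

```bash
python3 - <<'E'
from h import *
im,m=snap("top","top1")
hsv=cv2.cvtColor(im,cv2.COLOR_RGB2HSV)
mask=cv2.morphologyEx(((hsv[...,2]>125)&(hsv[...,1]<70)).astype(np.uint8)*255,cv2.MORPH_CLOSE,np.ones((3,3)))
cs=cv2.findContours(mask,cv2.RETR_EXTERNAL,cv2.CHAIN_APPROX_NONE)[0]
for k,(c0,z) in dict(rect=((321,130),.068),square=((128,130),.063),large=((126,224),.068),small=((215,227),.058),cup=((267,228),.062)).items():
    c=[c for c in cs if cv2.pointPolygonTest(c,c0,True)>-12 and len(c)>40]
    if not c: print(k,"none");continue
    c=max(c,key=len);h=cv2.convexHull((ray(m,c[:,0],z)*1e4).astype(np.float32));r=cv2.minAreaRect(h)
    print(k,np.round(np.array(r[0])/10,1),np.round(np.array(r[1])/10,1),round(r[2],1))
im2,_=snap("side","side1")
E
```

```text
rect [ 627. -117.] [101.1 150.2] 79.1
square [635.6 297.5] [106.6 105.2] 6.0
large [433.5 301.7] [113.8 113.1] 44.2
small [422.4 116. ] [85.1 84.1] 43.8
cup [419.1   4.7] [59.2 62. ] 25.1
```

View pics/top1.png

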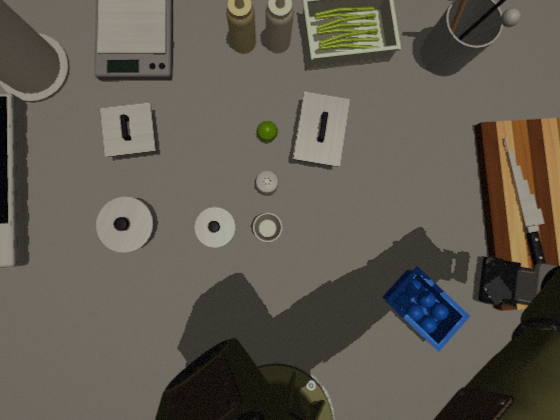

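View pics/side1.png

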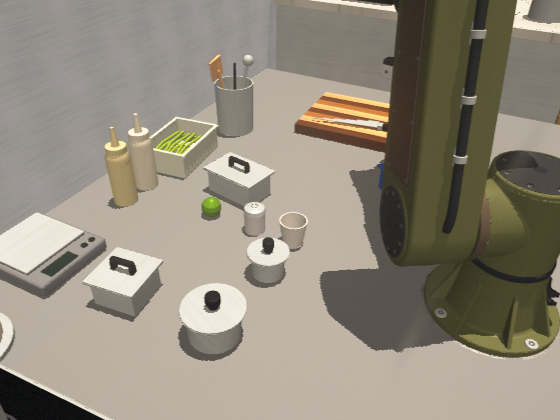

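All four lids sit level and in line on their containers: rect at (321,130), square (128,130), large (125,224) and small (215,227). They are within about 1 mm of the container positions, and the cup is unmoved at (267,228).

```bash
python3 -c "
from station import ctrl
print(ctrl.hand_in())"
```

```text
the job is handed in; nothing more can be done
None
```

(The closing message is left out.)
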